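Fetch a soil jar from a two-tier carousel and set it on the balance

ROBOT

A 7-joint arm with a two-finger parallel gripper is mounted at the origin on the work surface. World frame = base frame: x ahead of the robot, y to its left, z up, the work surface at z = 0. Lengths are in m, angles in rad, forces in N, time in s.
With the tool pointing down it reaches from about 0.425 to 1.025 m from the base axis. Payload 9.4 kg.
Tool frame: the origin (TCP) lies where the fingers leave the gripper's body, on its centre line; the fingertips stand 84 mm ahead of it and the grasp point (between the pads) lies 65 mm ahead of it (env.grip_depth is the distance from the TCP to the grasp point, in m); z points along the fingers, y is the line along which they close (so a half turn about z gives the same grasp; the last joint's range is limited). The gripper opens to 93 mm and grips with 3 to 60 N. Pads are 15 mm wide; open, the fingers measure 128 mm over their backs; the gripper's body (75 mm by 188 mm) begins 65 mm behind the grasp point.
Start: joints at [-1.334, 0.599, -0.003, 1.599, 0.002, 0.943, -0.08], TCP at [0.224, 0.69, 0.303] pointing down, gripper open.
Joint ranges: [-2.57, 2.57], [-0.35, 1.97], [-1.29, 1.29], [0.11, 2.56], [-1.05, 4.19], [0.11, 1.86], [-2.63, 2.63]. Speed limits (rad/s): [2.22, 2.22, 3.01, 3.01, 3.14, 3.14, 3.14].

INTERFACE

Orientations are given as a rotation vector (axis times angle).
In Python, from station import env gives the robot as it stands.
- The arm moves only by the shell command python3 -m handwheel 'ROWS'. ROWS is JSON, one flat list of numbers, 5 for each row, row after row: the shift along the tool's x, y, z in m, then the turn about the tool's z in degrees, then the finger opening in m, from 0 to 0.093. In form: [dx, dy, dz, turn, grip, dx, dy, dz, turn, grip, ...]. A call has exactly 10 rows; each row shifts and turns the commanded pose from where the row before left it, along the tool's axes as they then stand; what a row does not reach is not made up. A row lasts 1/8 s, in which the tool goes at most 62.5 mm and 10.7 degrees, less where a joint would pass 70% of its speed; a pose out of reach is approached as far as the arm can. A call is refused whole if a number of a shift passes 0.0625 or a number of a turn 10.7, either way. A call with a gripper value outside its range is refused whole. The fingers move at their own pace and stop on an object; the grip force is fixed at half the most. Time passes only in rows, so rows that do not move let the fingers close, or fill a call up. It gives the time, the measured TCP pose, the force, the opening and the grip force at its end, in the units of the state.
- env.state(): the state, without advancing time (a new reading comes with each control period).
- env.capture(name): name is "scene" or "top"; returns the picture (384x512x3 uint8, red, green, blue); there is no depth.
- env.camera_params(name): a dict with "K" (3x3 intrinsics, pixels), "R" (3x3) and "t" (3): a world point X has camera coordinates R X + t. Camera axes: x right, y down, z forward; pixel columns grow to the right and rows downward; lengths in m; the calibration is good to about 2 mm. A picture is of the moment at which its call begins. camera_params takes no time and is no camera call.
- env.hand_in(): hands the job in; it is judged then, once.
Trained networks look in the newest picture that a camera, given by its name, has taken for a name from the list of things; names that differ only in an ending like _2 or _b are one class to them, and where a whole thing is asked for, a point or a joint stands for the part that bears it (a point fixed in the world has none). Each returns a list of dicts, best first, with "p" (0 to 1); they miss things now and then, are a little off and sometimes report something else, mostly with a low value. They report only what shows in the picture. A call takes as long as a camera call. They do not tell look-alikes from the thing itself.
- env.silhouettes(camera, query): "mask" (384x512 bool, what is visible of it) and "point" ([row, column] in pixels, amid what is visible of it).
The state is a dict: "time_s": time; "joint_positions": joint angles; "dq": joint speeds; "joint_efforts": joint torques, N m; "eef_pos": TCP position; "eef_rot": TCP orientation; "contact_force": force on the tool from outside, world axes, zero at the start; "ft_torque": the same for the moment, N m; "finger_gap": finger opening in m; "finger_force": force on a finger pad.
Only numpy, scipy, OpenCV 4.12 (cv2) and the standard library are available. Lean on these libraries where they do the work, as an engineer would, in place of code of your own. Each camera call takes 0.05 s, during which the arm holds its last target. There are 200 camera calls.

TASK

Turn the two-tier carousel until the jar with the orange lid stands at the front, over the white pointer on the carousel's foot, and let the carousel come to rest. Then draw that jar out from under the edge of the upper tray and set it down gently, upright, in the middle of the balance's round pan. Leave the other jars, the tin and the bottles standing in their places on the carousel, and disturb nothing else on the bench.

Things in the scene. Friction and masses are not known exactly. Their poses are not given: they have to be found in the camera images.
- carousel_base: fixed grey round foot of the carousel, 280 mm across, 12 mm high; origin at the centre of its underside, on the carousel's upright axis. A flat grey tongue with a white pointer sticks out from under the tray along the foot's own -x (the front, roughly towards the robot) to 221 mm from the axis (white tip to 243 mm), 8 mm high.
- tray (a joint): how far the carousel has been turned since the start, rad, 0 at the start, positive counter-clockwise seen from above, range -6.3 to 6.3. Both trays turn together about the upright axis, by hand, with light friction (0.05 N m + 0.12 N m s/rad), and stay where they are left.
- tray_hub (a point): on the carousel's axis at the floor of the lower tray, 24 mm above the bench; its axes turn with the trays: compartment centres at 0, 60, .. 300 degrees, dividers at 30, 90, .. 330 degrees from its x. The lower tray is white, 400 mm across, with a rim 10 mm high and 4 mm thick. Six upright radial dividers, 4 mm thick, from the hub to 180 mm from the axis, tops 62 mm above the bench, part it into six compartments of 60 degrees.
- post (a point): top centre of one of six equal round steel posts, 14 mm diameter, at the outer ends of the dividers, 187 mm from the axis, tops 104 mm above the bench, 42 mm of each standing clear above its divider: pinch one from above (or push it) to turn the carousel. The point turns with this post; the others follow it every 60 degrees about the axis.
- upper_tray (a point): on the axis, at the floor of the upper tray (186 mm above the bench). White, 224 mm across, underside 180 mm, rim top 200 mm above the bench; it overhangs the inner edge of the lower compartments, so nothing there can be lifted or gripped from straight above. Two dropper bottles stand on it; its centre knob reaches 238 mm.
- jar_orange: the wanted jar: clear straight-sided jar with brown soil and an orange screw lid, 50 mm diameter, 70 mm high overall (lid the top 17 mm), 0.12 to 0.24 kg; origin at the centre of its underside. Starts in one of the four compartments 60 or 120 degrees left or right of the tin's, about 130 mm from the carousel's axis, so that its inner side stands a little under the upper tray's edge.
- jar_blue: like the wanted jar but with a blue lid; same size; origin at the centre of its underside; on the lower tray
- jar_white: like the wanted jar but with a white lid and sand; on the lower tray
- jar_green: like the wanted jar but with a green lid; on the lower tray
- tin: round aluminium moisture tin with lid, 61 mm diameter, 44 mm high; origin at the centre of its underside; in the compartment that is in front, within 23 degrees, at the start
- dropper_amber: small amber dropper bottle, 36 mm diameter, 74 mm high, standing on the upper tray; origin at the centre of its underside
- dropper_white: small white dropper bottle with a red teat, 36 mm diameter, 74 mm high, standing on the upper tray; origin at the centre of its underside
- balance: fixed white top-loading balance, 300 mm deep (x) by 200 mm wide (y); origin at the centre of its underside; display and keys on its -x end, not higher than 68 mm
- balance_pan (a point): centre of the top face of the balance's round steel pan, 136 mm diameter, 82 mm above the bench, the highest part of the balance
- wash_bottle: loose translucent wash bottle, 66 mm diameter, 200 mm high with its bent spout, left of the carousel; origin at the centre of its underside
- weigh_dish: loose white square weighing dish, 135 mm, 18 mm high, with a dark soil cake and a spatula, at the front left of the carousel; origin at the centre of its underside
Things that resemble listed ones, but are neither listed nor needed, are in the scene too. What is shaped like the jar_green but pink or yellow is not meant. There is more than one size of the dropper_amber; the one meant has the size given above.

How it is judged:
By the outcome, as a careful person would: the job done as asked, in the order asked, and still so for the second after the job is handed in, with the robot touching nothing.
It also fails if it takes over 67 s, if anything falls off the work surface, if the arm or the gripper's body presses on something with over 40 N, if the wrist force passes 120 N, or if a joint passes its speed limit or range.

## Working session

There is one attempt and no reset: what is moved stays moved. The work goes in short steps, Python scripts to look and compute and a shell command to move; the robot and the scene stay as the last step left them, time stands still between calls to the robot, and variables do not carry over. Pictures are saved under pics/ and viewed, at most 10 in all, crops included, and the job is handed in when it is done.

```bash
mkdir -p pics; cat > h.py <<'E'
import numpy as np,cv2
from station import env
from scipy.spatial.transform import Rotation as R
def ray(cam,rc):
    P=env.camera_params(cam);K,Rm,t=map(np.array,(P["K"],P["R"],P["t"]))
    d=Rm.T@np.linalg.solve(K,[rc[1],rc[0],1.]);return -Rm.T@t,d
def at(cam,rc,z):
    o,d=ray(cam,rc);return o+d*(z-o[2])/d[2]
def proj(cam,X):
    P=env.camera_params(cam);K,Rm,t=map(np.array,(P["K"],P["R"],P["t"]))
    p=K@(Rm@np.array(X)+t);return p[1]/p[2],p[0]/p[2]
E
python3 - <<'E'
from h import *
for c in("scene","top"):
    im=env.capture(c);cv2.imwrite(f"pics/{c}0.png",cv2.resize(im[...,::-1],(800,600),interpolation=cv2.INTER_CUBIC))
    print(c,ray(c,(192,256)))
s=env.state();print(s["eef_pos"],s["eef_rot"],R.from_rotvec(s["eef_rot"]).as_matrix().round(3),s["finger_gap"],s["time_s"])
E
```

```text
scene (array([1.16121927, 0.86491169, 0.81962574]), array([-0.4897625 , -0.66849548, -0.56000199]))
top (array([0.35960183, 0.03134014, 1.50865944]), array([ 0.14939131,  0.00486862, -0.98888122]))
[0.22370005 0.68928435 0.30196197] [-4.90803265e-01 -3.10294292e+00  2.19038935e-03] [[-0.951  0.309 -0.   ]
 [ 0.309  0.951 -0.001]
 [-0.    -0.001 -1.   ]] 0.09286624123081047 0.1
```

View pics/scene0.png

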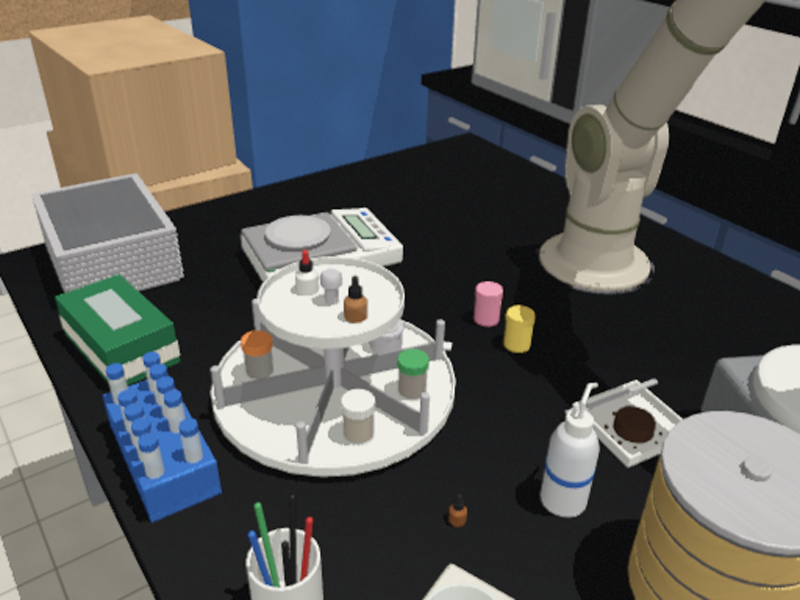

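View pics/top0.png

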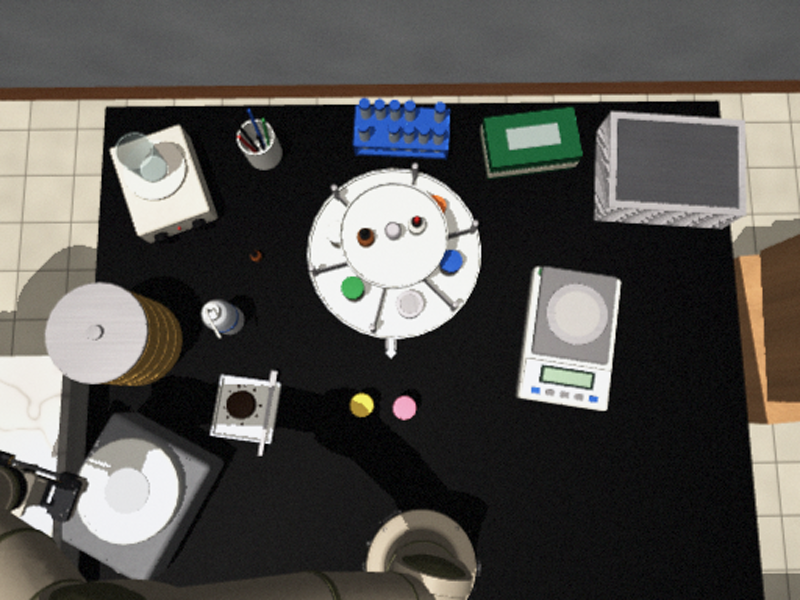

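The scene camera view (800x600) shows the orange lid at (257,345), on the far side from the camera. In the top view it is at (440,203), 120° counter-clockwise from the tin at (410,303). The pointer is at (391,347) and the pan at (577,314). Next I'll measure these.

```bash
python3 - <<'E'
from h import *
env.capture("top");env.capture("scene")
for c in("top","scene"):
  for q in("tray","upper_tray","post","jar_orange","tin","jar_blue","jar_green","jar_white","balance_pan","carousel_base","dropper_amber","dropper_white"):
    r=env.silhouettes(c,q)
    for k in r[:7]:
        if k["p"]<.3: continue
        m=k["mask"].astype(np.uint8);ys,xs=np.nonzero(m)
        print(c,q,round(k["p"],2),np.round(k["point"],1),m.sum(),"box r",ys.min(),ys.max(),"c",xs.min(),xs.max())
        np.save(f"pics/m_{c}_{q}_{r.index(k) if 0 else [i for i,z in enumerate(r) if z is k][0]}.npy",m)
E
```

```text
top tray 0.92 [162.6 251. ] 8573 box r 105 216 c 197 307
top post 0.65 [162.3 250. ] 8517 box r 107 217 c 198 307
top jar_orange 0.41 [161.4 252.3] 8631 box r 104 216 c 196 308
top tin 0.58 [193.2 261.9] 238 box r 186 203 c 254 269
top jar_blue 0.59 [167.4 290. ] 210 box r 160 177 c 281 295
top jar_blue 0.38 [143.8 269. ] 118 box r 138 150 c 261 271
top jar_green 0.67 [262.6 230.2] 180 box r 252 266 c 225 239
top jar_green 0.67 [260.5 256.8] 172 box r 254 268 c 252 266
top jar_green 0.65 [186.4 229. ] 212 box r 177 193 c 218 233
top jar_white 0.42 [147.1 214.6] 113 box r 142 158 c 209 217
top jar_white 0.3 [204.  141.4] 459 box r 192 214 c 129 156
top balance_pan 0.88 [213.3 360.5] 5041 box r 171 262 c 330 397
top dropper_amber 0.61 [150.8 234.9] 115 box r 146 158 c 229 239
top dropper_white 0.42 [141.8 267.1] 116 box r 138 150 c 261 271
scene tray 0.89 [243.6 204.8] 13917 box r 164 304 c 134 291
scene tray 0.49 [268.6 404.1] 1990 box r 243 296 c 375 434
scene upper_tray 0.76 [245.1 212.8] 13538 box r 164 303 c 135 290
scene post 0.89 [244.6 207.9] 13377 box r 164 303 c 134 291
scene post 0.71 [177.  196.3] 319 box r 160 188 c 189 203
scene jar_orange 0.69 [225.9 164.7] 491 box r 212 242 c 155 174
scene tin 0.82 [216.9 245.8] 258 box r 206 225 c 237 256
scene jar_green 0.93 [195.2 313. ] 412 box r 180 207 c 304 321
scene jar_green 0.63 [238.7 263.2] 586 box r 223 256 c 254 274
scene jar_white 0.75 [266.8 230.2] 709 box r 249 284 c 218 239
scene jar_white 0.72 [196.6 228.5] 315 box r 178 206 c 220 234
scene carousel_base 0.65 [297.2 368.4] 1995 box r 245 330 c 346 383
scene dropper_amber 0.57 [195. 228.] 350 box r 176 206 c 220 235
scene dropper_amber 0.45 [326.9 292.4] 171 box r 316 335 c 287 298
scene dropper_white 0.65 [175.9 195.8] 340 box r 160 188 c 188 203
```

```bash
cat >> h.py <<'E'
from scipy.optimize import minimize
A=np.linspace(0,2*np.pi,90)
def hull(cam,x,y,cyls):
    im=np.zeros((384*4,512*4),np.uint8)
    for r,z0,z1 in cyls:
        p=np.array([proj(cam,(x+r*np.cos(a),y+r*np.sin(a),z))[::-1] for a in A for z in(z0,z1)])
        cv2.fillConvexPoly(im,cv2.convexHull(np.round((p+.5)*4).astype(np.int32)),255)
    return cv2.resize(im,(512,384),interpolation=cv2.INTER_AREA)/255.
def fit(items,x0,cyls,step=.006):
    def f(v): return sum(np.abs(hull(c,*v,cyls)-m).sum()/m.sum() for c,m in items)
    s=minimize(f,x0,method="Nelder-Mead",options=dict(initial_simplex=[x0,np.add(x0,[step,0]),np.add(x0,[0,step])],xatol=2e-4,maxiter=50))
    return s.x,s.fun
def phase(im,c,z=.062):
    import scipy.ndimage as nd
    g=im.mean(2);th=np.radians(np.arange(0,360,.5));P=[]
    for t in th:
        pts=np.array([proj("top",(c[0]+r*np.cos(t),c[1]+r*np.sin(t),z)) for r in np.linspace(.165,.185,6)])
        P.append(nd.map_coordinates(g,pts.T,order=1).mean())
    P=np.array(P).reshape(6,120).mean(0);P=nd.gaussian_filter1d(P,2,mode="wrap");return np.argmin(P)/2,P[::8].round()
E
python3 - <<'E'
from h import *
L=lambda c,q,i=0:np.load(f"pics/m_{c}_{q}_{i}.npy")
im=env.capture("top");sc=env.capture("scene")
W=[(.2,.018,.034),(.112,.18,.2)]
x0=at("top",(162,251),.03)[:2]
c,_=fit([("top",L("top","tray"))],x0,W);print("axis top",c,_)
c2,_=fit([("scene",L("scene","tray"))],c,W);print("axis scene",c2,_)
# white threshold upper tray, pan
def hs(im): return cv2.cvtColor(im,cv2.COLOR_RGB2HSV)
h=hs(im)
cc=(c+c2)/2
print("phase",phase(im,c),phase(im,cc))
for q,lo,hi in(("orange",5,18),("blue",105,125),("green",50,75)):
  for cam,I in(("top",im),("scene",sc)):
    H=hs(I);m=((H[...,0]>=lo)&(H[...,0]<=hi)&(H[...,1]>140)&(H[...,2]>60)).astype(np.uint8)
    n,lab,st,ce=cv2.connectedComponentsWithStats(m)
    for k in range(1,n):
        X=at(cam,ce[k][::-1],.094)
        if st[k][4]>15 and np.hypot(*(X[:2]-c))<.19: 
            d=X[:2]-c;print(q,cam,st[k],X.round(4),np.hypot(*d).round(4),np.degrees(np.arctan2(d[1],d[0])).round(1))
for cam,q,z in(("scene","jar_orange",.059),("scene","tin",.046),("top","tin",.068)):
    print(cam,q,fit([(cam,L(cam,q))],at(cam,np.argwhere(L(cam,q)).mean(0),z)[:2],[(.0305,.024,.068)] if q=="tin" else [(.025,.024,.094)]))
# pan
print("pan guess",at("top",(314*.64,577*.64),.082))
tip=at("top",(355*.64,391*.64),.008);print("tip",tip,np.degrees(np.arctan2(*(tip[:2]-c)[::-1])))
a=cv2.resize(im[95:265,190:410,::-1],(792,612)[:2],interpolation=cv2.INTER_CUBIC)[:600];cv2.imwrite("pics/crop1.png",a)
E
```

```text
Traceback (most recent call last):
  File "h.py", line 22, in fit
    s=minimize(f,x0,method="Nelder-Mead",options=dict(initial_simplex=[x0,np.add(x0,[step,0]),np.add(x0,[0,step])],xatol=2e-4,maxiter=50))
  File "h.py", line 21, in f
    def f(v): return sum(np.abs(hull(c,*v,cyls)-m).sum()/m.sum() for c,m in items)
                     ~~~^^^^^^^^^^^^^^^^^^^^^^^^^^^^^^^^^^^^^^^^^^^^^^^^^^^^^^^^^^
  File "h.py", line 21, in <genexpr>
    def f(v): return sum(np.abs(hull(c,*v,cyls)-m).sum()/m.sum() for c,m in items)
                                ~~~~^^^^^^^^^^^
  File "h.py", line 17, in hull
    p=np.array([proj(cam,(x+r*np.cos(a),y+r*np.sin(a),z))[::-1] for a in A for z in(z0,z1)])
                ~~~~^^^^^^^^^^^^^^^^^^^^^^^^^^^^^^^^^^^^^
  File "h.py", line 10, in proj
    P=env.camera_params(cam);K,Rm,t=map(np.array,(P["K"],P["R"],P["t"]))
ValueError: time passes only in moves, steps and waits
```

Too many calibration calls, so I'll cache the parameters.

```bash
cat > /tmp/e.py <<'E'
s=open('h.py').read().replace('P=env.camera_params(cam);','P=cp(cam);').replace('def ray','from functools import lru_cache\n@lru_cache\ndef cp(c): return env.camera_params(c)\ndef ray',1)
open('h.py','w').write(s)
E
python3 /tmp/e.py
cat > m.py <<'E'
from h import *
L=lambda c,q,i=0:np.load(f"pics/m_{c}_{q}_{i}.npy")
im=env.capture("top");sc=env.capture("scene")
W=[(.2,.018,.034),(.112,.18,.2)]
x0=at("top",(162,251),.03)[:2]
c,_=fit([("top",L("top","tray"))],x0,W);print("axis top",c,_)
c2,_=fit([("scene",L("scene","tray"))],c,W);print("axis scene",c2,_)
def hs(im): return cv2.cvtColor(im,cv2.COLOR_RGB2HSV)
cc=(c+c2)/2
print("phase",phase(im,c),phase(im,cc))
for q,lo,hi in(("orange",5,18),("blue",105,125),("green",50,75)):
  for cam,I in(("top",im),("scene",sc)):
    H=hs(I);m=((H[...,0]>=lo)&(H[...,0]<=hi)&(H[...,1]>140)&(H[...,2]>60)).astype(np.uint8)
    n,lab,st,ce=cv2.connectedComponentsWithStats(m)
    for k in range(1,n):
        X=at(cam,ce[k][::-1],.094)
        if st[k][4]>15 and np.hypot(*(X[:2]-c))<.19: 
            d=X[:2]-c;print(q,cam,st[k],X.round(4),np.hypot(*d).round(4),np.degrees(np.arctan2(d[1],d[0])).round(1))
for cam,q,z in(("scene","jar_orange",.059),("scene","tin",.046),("top","tin",.068)):
    print(cam,q,fit([(cam,L(cam,q))],at(cam,np.argwhere(L(cam,q)).mean(0),z)[:2],[(.0305,.024,.068)] if q=="tin" else [(.025,.024,.094)]))
print("pan guess",at("top",(314*.64,577*.64),.082))
tip=at("top",(355*.64,391*.64),.008);print("tip",tip,np.degrees(np.arctan2(*(tip[:2]-c)[::-1])))
a=cv2.resize(im[95:260,190:410,::-1],(800,600),interpolation=cv2.INTER_CUBIC);cv2.imwrite("pics/crop1.png",a)
E
python3 m.py
```

```text
axis top [0.69615344 0.05159361] 0.1338959752803489
axis scene [0.69629449 0.05088419] 0.2092278170160066
phase (np.float64(44.5), array([239., 239., 238., 237., 237., 238., 239., 239., 239., 238., 219.,
       133., 190., 236., 239.])) (np.float64(44.5), array([238., 239., 239., 237., 238., 238., 239., 239., 239., 238., 219.,
       133., 190., 236., 239.]))
orange top [277 125   8  11  44] [ 0.7943 -0.053   0.094 ] 0.1435 -46.8
orange top [229 148  10   9  49] [0.7104 0.1131 0.094 ] 0.0632 77.0
orange scene [221 198  13   8  85] [ 0.6186 -0.0082  0.094 ] 0.0979 -142.4
orange scene [153 211  21  17 265] [ 0.7923 -0.0333  0.094 ] 0.1283 -41.5
blue top [282 160  14  15 151] [ 0.6593 -0.0746  0.094 ] 0.1314 -106.3
green top [219 177  13  14 143] [0.6036 0.1433 0.094 ] 0.1302 135.3
scene jar_orange (array([ 0.78680966, -0.04819849]), np.float64(0.24486242562197996))
scene tin (array([0.56730944, 0.01630537]), np.float64(1.025064599483204))
top tin (array([0.57055762, 0.01867419]), np.float64(0.14237930466304166))
pan guess [ 0.5388145  -0.35014751  0.082     ]
tip [0.45952233 0.06085112 0.008     ] 177.75961088588207
```

View pics/crop1.png

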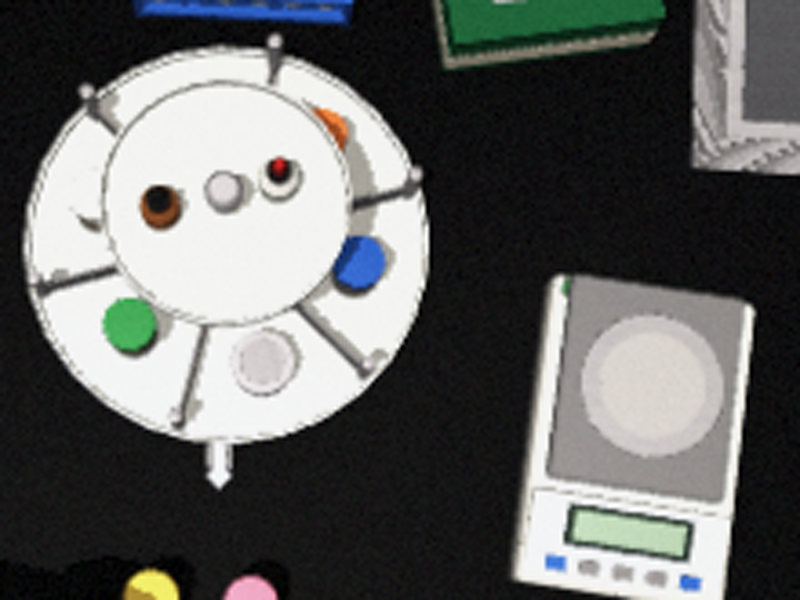

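The crop shows posts at (275,42), (88,90), (45,288), (180,415), (375,368) and (415,178), and the pointer tip at (219,488). Orange is in the compartment centred at about -45°, and the front is at about 178°, so it needs about 137° clockwise. I'll pinch the post at -75.5° and sweep it round.

```bash
cat >> h.py <<'E'
def go(x,y,z,yaw=None):
    s=env.state();M=R.from_rotvec(s["eef_rot"]).as_matrix();p=np.array(s["eef_pos"])
    d=M.T@(np.array([x,y,z])-p);cy=np.degrees(np.arctan2(M[1,1],M[0,1]))
    print("tool shift",d.round(4),"n rows>=",np.abs(d).max()/.0625,"yaw y",cy.round(2),"turn",None if yaw is None else -((yaw-cy+180)%360-180))
    print("pos",p.round(4),"F",np.round(s["contact_force"],1),"gap",round(s["finger_gap"],4),round(s["finger_force"],1),"t",s["time_s"],"q",np.round(s["joint_positions"],2))
E
python3 - <<'E'
from h import *
c=np.array([.6962,.0512]);t=np.radians(-75.5);p=c+.187*np.array([np.cos(t),np.sin(t)]);print(p)
go(*p,.40,29.5)
E
```

```text
[ 0.74302106 -0.12984361]
tool shift [-0.7468 -0.6192 -0.0972] n rows>= 11.948740347014237 yaw y 72.02 turn 42.52373776513468
pos [0.2238 0.6896 0.3027] F [-0.5 -0.7  0.1] gap 0.0933 0.0 t 1.6 q [-1.33  0.6  -0.    1.6   0.    0.94 -0.08]
```

```bash
python3 -m handwheel '[0,0,-0.05,0,0.05, 0,0,-0.048,0,0.05, -0.0467,-0.0387,0,0,0.05, -0.0467,-0.0387,0,0,0.05, -0.0467,-0.0387,0,0,0.05, -0.0467,-0.0387,0,0,0.05, -0.0467,-0.0387,0,0,0.05, -0.0467,-0.0387,0,0,0.05, -0.0467,-0.0387,0,0,0.05, -0.0467,-0.0387,0,0,0.05]' && python3 -m handwheel '[-0.0467,-0.0387,0,0,0.05, -0.0467,-0.0387,0,0,0.05, -0.0467,-0.0387,0,0,0.05, -0.0467,-0.0387,0,0,0.05, -0.0467,-0.0387,0,0,0.05, -0.0467,-0.0387,0,0,0.05, -0.0467,-0.0387,0,0,0.05, -0.0467,-0.0387,0,0,0.05, 0,0,0,10.6,0.05, 0,0,0,10.6,0.05]' && python3 -m handwheel '[0,0,0,10.6,0.05, 0,0,0,10.6,0.05, 0,0,0,0,0.05, 0,0,0,0,0.05, 0,0,0,0,0.05, 0,0,0,0,0.05, 0,0,0,0,0.05, 0,0,0,0,0.05, 0,0,0,0,0.05, 0,0,0,0,0.05]'; python3 -c "
from h import *
go(.743,-.1298,.15,29.5)"
```

```text
time_s: 2.85
eef_pos: [0.4844, 0.278, 0.4011]
eef_rot: [0.49, 3.102, 0.001]
contact_force: [0.5, -0.3, -0.3]
finger_gap: 0.05
finger_force: 0.0
time_s: 4.1
eef_pos: [0.7435, -0.1314, 0.4002]
eef_rot: [-1.065, -2.955, 0.0]
contact_force: [0.8, 0.8, -0.5]
finger_gap: 0.0502
finger_force: 0.0
time_s: 5.35
eef_pos: [0.7434, -0.1299, 0.4007]
eef_rot: [1.58, 2.716, -0.0]
contact_force: [0.5, 0.6, 0.4]
finger_gap: 0.0502
finger_force: 0.0
tool shift [ 0.0003 -0.0003  0.2507] n rows>= 4.01167154015784 yaw y 29.63 turn 0.13045735754505472
pos [ 0.7434 -0.1299  0.4007] F [0.5 0.6 0.4] gap 0.0502 0.0 t 5.35 q [-0.13  0.59  0.4   1.43 -0.23  1.17  0.82]
```

Tracking is accurate. Now I'll descend, keeping 2 mm off the divider top, and pinch.

```bash
python3 -m handwheel '[0,0,0.05,0,0.05, 0,0,0.05,0,0.05, 0,0,0.04,0,0.05, 0,0,0.03,0,0.05, 0,0,0.03,0,0.05, 0,0,0.025,0,0.05, 0,0,0.02,0,0.05, 0,0,0,0,0.05, 0,0,0,0,0.03, 0,0,0,0,0]' && python3 -m handwheel '[0,0,0,0,0, 0,0,0,0,0, 0,0,0,0,0, 0,0,0,0,0, 0,0,0,0,0, 0,0,0,0,0, 0,0,0,0,0, 0,0,0,0,0, 0,0,0,0,0, 0,0,0,0,0]'; python3 -c "
from h import *
go(.743,-.1298,.15,29.5)"
```

```text
time_s: 6.6
eef_pos: [0.7439, -0.1302, 0.157]
eef_rot: [1.579, 2.714, 0.001]
contact_force: [-0.2, 0.6, 0.3]
finger_gap: 0.0346
finger_force: 0.0
time_s: 7.85
eef_pos: [0.7436, -0.1299, 0.1562]
eef_rot: [1.579, 2.715, 0.001]
contact_force: [-0.7, 0.4, 5.2]
finger_gap: 0.0135
finger_force: 30.0
tool shift [ 0.0004 -0.0005  0.0062] n rows>= 0.09883835699603198 yaw y 29.63 turn 0.13003924385577648
pos [ 0.7436 -0.1299  0.1562] F [-0.7  0.4  5.2] gap 0.0135 30.0 t 7.85 q [-0.08  0.81  0.31  1.64 -0.33  0.74  0.9 ]
```

```bash
python3 -m handwheel '[0.0018,-0.0063,0,2,0, 0.0038,-0.0125,0,4,0, 0.0038,-0.0125,0,4,0, 0.0038,-0.0125,0,4,0, 0.0038,-0.0125,0,4,0, 0.0038,-0.0125,0,4,0, 0.0038,-0.0125,0,4,0, 0.0038,-0.0125,0,4,0, 0.0038,-0.0125,0,4,0, 0.0018,-0.0063,0,2,0]'; python3 -c "
from h import *
t=np.radians(-75.5-36);go(.6962+.187*np.cos(t),.0512+.187*np.sin(t),.156,29.5-36)"
```

```text
time_s: 9.1
eef_pos: [0.6275, -0.123, 0.1561]
eef_rot: [2.344, 2.091, 0.001]
contact_force: [1.2, 1.0, 4.3]
finger_gap: 0.0138
finger_force: 30.0
tool shift [0.0002 0.0001 0.0001] n rows>= 0.003767375490902776 yaw y -6.52 turn -0.01574761884972986
pos [ 0.6275 -0.123   0.1561] F [1.2 1.  4.3] gap 0.0138 30.0 t 9.1 q [-0.18  0.72  0.45  1.93 -0.53  0.6   0.5 ]
```

Exactly on the arc, so I'll do the remaining ~100°.

```bash
python3 -m handwheel '[0.0018,-0.0063,0,2,0, 0.0038,-0.0125,0,4,0, 0.0038,-0.0125,0,4,0, 0.0038,-0.0125,0,4,0, 0.0038,-0.0125,0,4,0, 0.0038,-0.0125,0,4,0, 0.0038,-0.0125,0,4,0, 0.0038,-0.0125,0,4,0, 0.0038,-0.0125,0,4,0, 0.0038,-0.0125,0,4,0]' && python3 -m handwheel '[0.0038,-0.0125,0,4,0, 0.0038,-0.0125,0,4,0, 0.0038,-0.0125,0,4,0, 0.0038,-0.0125,0,4,0, 0.0038,-0.0125,0,4,0, 0.0038,-0.0125,0,4,0, 0.0038,-0.0125,0,4,0, 0.0038,-0.0125,0,4,0, 0.0038,-0.0125,0,4,0, 0.0038,-0.0125,0,4,0]' && python3 -m handwheel '[0.0038,-0.0125,0,4,0, 0.0038,-0.0125,0,4,0, 0.0038,-0.0125,0,4,0, 0.0038,-0.0125,0,4,0, 0.0038,-0.0125,0,4,0, 0.0018,-0.0063,0,2,0, 0,0,0,0,0, 0,0,0,0,0, 0,0,0,0,0, 0,0,0,0,0]'; cat > m2.py <<'E'
from h import *
import sys
im=env.capture("top");sc=env.capture("scene")
c=np.array([.6962,.0512]);print("phase",phase(im,c)[0])
for cam,I in(("top",im),("scene",sc)):
    H=cv2.cvtColor(I,cv2.COLOR_RGB2HSV)
    m=((H[...,0]>=4)&(H[...,0]<=18)&(H[...,1]>140)&(H[...,2]>60)).astype(np.uint8)
    n,lab,st,ce=cv2.connectedComponentsWithStats(m)
    for k in range(1,n):
        X=at(cam,ce[k][::-1],.09)
        if st[k][4]>15 and np.hypot(*(X[:2]-c))<.23:
            f,e=fit([(cam,(lab==k).astype(float))],X[:2],[(.025,.077,.094)])
            d=f-c;print("orange",cam,st[k],f.round(4),e.round(2),"r",np.hypot(*d).round(4),np.degrees(np.arctan2(d[1],d[0])).round(1))
cv2.imwrite(f"pics/{sys.argv[1]}.png",cv2.resize(im[95:260,170:390,::-1],(800,600),interpolation=cv2.INTER_CUBIC))
t=np.radians(-75.5-136);go(.6962+.187*np.cos(t),.0512+.187*np.sin(t),.156,29.5-136)
E
python3 m2.py turned
```

```text
time_s: 10.35
eef_pos: [0.5353, -0.0445, 0.1561]
eef_rot: [2.897, 1.213, 0.002]
contact_force: [3.3, 1.9, 4.2]
finger_gap: 0.0133
finger_force: 30.0
time_s: 11.6
eef_pos: [0.5116, 0.0811, 0.1561]
eef_rot: [3.137, 0.148, 0.003]
contact_force: [2.6, -1.1, 3.6]
finger_gap: 0.0133
finger_force: 30.0
time_s: 12.85
eef_pos: [0.5363, 0.1478, 0.1561]
eef_rot: [3.109, -0.449, 0.002]
contact_force: [0.3, -0.3, 6.1]
finger_gap: 0.0136
finger_force: 30.0
phase 28.0
orange top [257 132  10   9  50] [0.7806 0.0107] 2.62 r 0.0936 -25.6
orange top [245 188  14  14 126] [0.5664 0.0545] 0.45 r 0.1298 178.5
orange scene [182 187  13   8  79] [ 0.674  -0.1396] 1.97 r 0.1921 -96.6
orange scene [248 201  18  16 172] [0.5645 0.0521] 0.56 r 0.1318 179.6
tool shift [ 0.0002 -0.0012  0.0001] n rows>= 0.019072260334800237 yaw y -106.45 turn 0.04926924834592228
pos [0.5363 0.1478 0.1561] F [ 0.9 -0.4  6. ] gap 0.0138 30.0 t 12.95 q [-0.9   0.79  0.86  2.14 -1.01  0.69 -1.19]
```

View pics/turned.png

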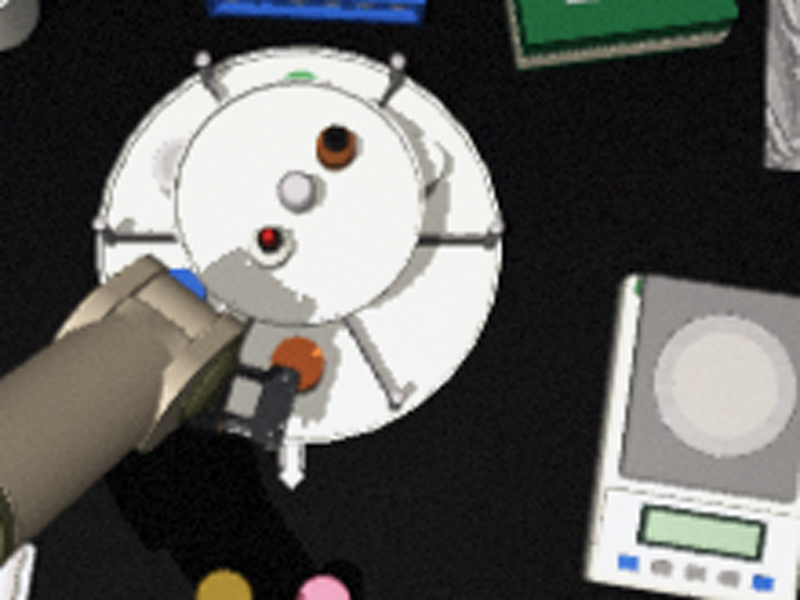

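```bash
python3 -m handwheel '[0.0009,-0.0031,0,1,0, 0,0,0,0,0, 0,0,0,0,0.02, 0,0,0,0,0.05, 0,0,0,0,0.05, 0,0,-0.02,0,0.05, 0,0,-0.035,0,0.05, 0,0,-0.05,0,0.05, 0,0,-0.05,0,0.09, 0,0,-0.02,0,0.093]'; python3 -c "
from h import *
t=np.radians(177.7);go(.6962+.172*np.cos(t),.0512+.172*np.sin(t),.32,-92.3)
im=env.capture('top');print(phase(im,(.6962,.0512))[0])"
```

```text
time_s: 14.2
eef_pos: [0.538, 0.1508, 0.333]
eef_rot: [-3.104, 0.475, -0.004]
contact_force: [0.8, 0.0, -1.6]
finger_gap: 0.0655
finger_force: 0.0
tool shift [0.0146 0.0926 0.0128] n rows>= 1.481283116278799 yaw y -107.39 turn -15.090233980072696
pos [0.538  0.1508 0.333 ] F [ 0.8  0.  -1.6] gap 0.0655 0.0 t 14.2 q [-1.1   0.61  1.16  1.99 -0.68  1.   -1.48]
27.0
```

```bash
python3 -m handwheel '[0.004,0.023,0,0,0.093, 0.004,0.023,0,0,0.093, 0.004,0.023,0,0,0.093, 0.003,0.0236,0,0,0.093, 0,0,0,-7.5,0.093, 0,0,0,-7.6,0.093, 0,0,0,0,0.093, 0,0,0,0,0.093, 0,0,0,0,0.093, 0,0,0,0,0.093]'; sed -i 's/^t=np.*/t=np.radians(177.7);go(.6962+.172*np.cos(t),.0512+.172*np.sin(t),.127,-92.3)/' m2.py; python3 m2.py over
```

```text
time_s: 15.5
eef_pos: [0.5243, 0.0582, 0.3306]
eef_rot: [3.141, -0.063, -0.0]
contact_force: [-0.4, -0.1, -0.1]
finger_gap: 0.0931
finger_force: 0.0
phase 27.0
orange top [258 131   9  10  47] [0.7743 0.01  ] 2.85 r 0.0883 -27.8
orange scene [182 187  13   8  79] [ 0.6726 -0.1227] 2.01 r 0.1755 -97.7
orange scene [248 201  19  16 183] [0.5637 0.0544] 0.47 r 0.1325 178.6
tool shift [1.000e-04 1.000e-04 2.036e-01] n rows>= 3.258370468347084 yaw y -92.29 turn 0.01021124796204731
pos [0.5242 0.0583 0.3306] F [-0.3 -0.2  0.2] gap 0.0931 0.0 t 15.6 q [-0.94  0.52  1.08  2.06 -0.59  0.91 -1.14]
```

View pics/over.png

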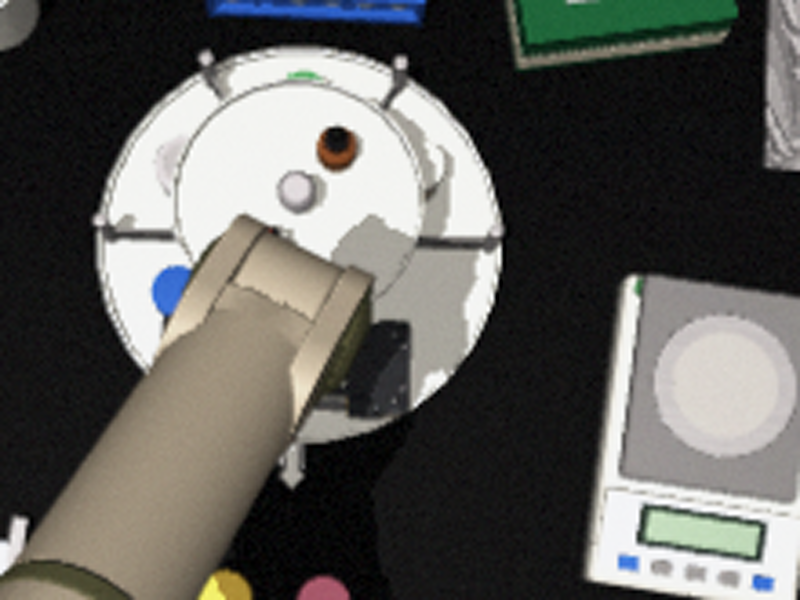

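```bash
python3 -m handwheel '[0,0,0.045,0,0.093, 0,0,0.045,0,0.093, 0,0,0.03,0,0.093, 0,0,0.03,0,0.093, 0,0,0.02,0,0.093, 0,0,0.02,0,0.093, 0,0,0.0135,0,0.093, 0,0,0,0,0.093, 0,0,0,0,0.093, 0,0,0,0,0.093]'; sed -i 's/172/151/g' m2.py;python3 m2.py low
```

```text
time_s: 16.85
eef_pos: [0.5245, 0.0583, 0.1278]
eef_rot: [-3.141, 0.062, -0.001]
contact_force: [-0.1, -0.5, 0.4]
finger_gap: 0.0931
finger_force: 0.0
phase 27.0
orange top [258 131  10  10  48] [0.7743 0.0188] 2.77 r 0.0846 -22.5
orange scene [182 187  13   8  80] [ 0.6738 -0.122 ] 1.98 r 0.1747 -97.4
orange scene [248 202  19  15 182] [0.5641 0.0552] 0.47 r 0.1321 178.3
tool shift [0.0209 0.0002 0.0007] n rows>= 0.33474039880843803 yaw y -92.26 turn 0.03849439043409575
pos [0.5244 0.0583 0.1277] F [ 0.8  0.4 -0.4] gap 0.0928 0.0 t 16.95 q [-0.63  0.74  0.64  2.21 -0.99  0.5  -0.82]
```

```bash
python3 -m handwheel '[0.005,0,0,0,0.093, 0.005,0,0,0,0.093, 0.005,0,0,0,0.093, 0.003,0,0,0,0.093, 0.002,0,0,0,0.093, 0,0,0,0,0.07, 0,0,0,0,0.06, 0,0,0,0,0.055, 0,0,0,0,0.05, 0,0,0,0,0.048]'; python3 m2.py in1
```

```text
time_s: 18.2
eef_pos: [0.5442, 0.0574, 0.1272]
eef_rot: [3.141, -0.062, -0.0]
contact_force: [-0.7, 1.5, 0.8]
finger_gap: 0.05
finger_force: 0.0
phase 27.0
orange top [258 131  10  10  48] [0.7715 0.0153] 2.77 r 0.0834 -25.5
orange scene [182 187  13   8  78] [ 0.6655 -0.124 ] 2.03 r 0.1778 -100.0
orange scene [248 202  18  15 167] [0.5662 0.0534] 0.6 r 0.1301 179.0
tool shift [0.0011 0.0001 0.0002] n rows>= 0.017557608454657366 yaw y -92.28 turn 0.02204307113177606
pos [0.5442 0.0574 0.1272] F [-0.1 -1.4 -0.3] gap 0.0485 0.0 t 18.3 q [-0.63  0.76  0.66  2.17 -0.97  0.54 -0.84]
```

View pics/in1.png

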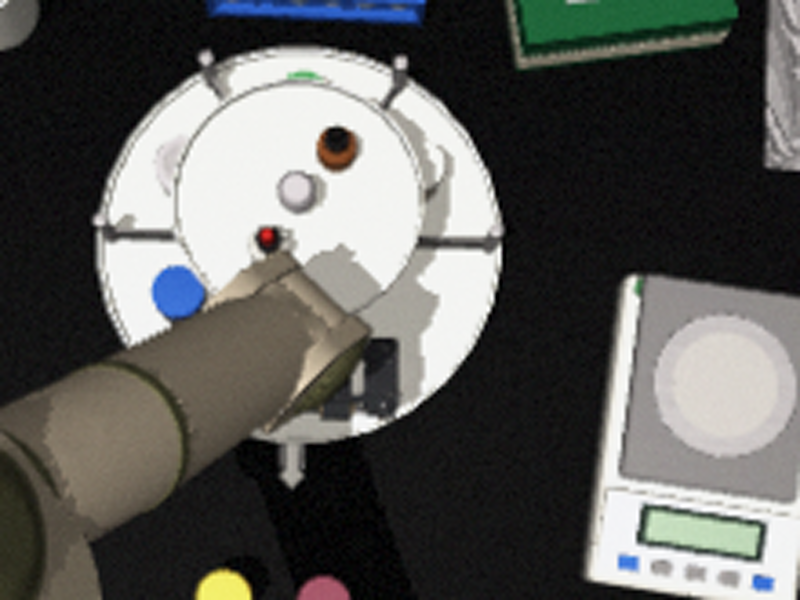

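```bash
python3 -m handwheel '[0.0008,0,0,0,0.05, 0.0007,0,0,0,0.05, 0,0,0,0,0.047, 0,0,0,0,0.046, 0,0,0,0,0.045, 0,0,0,0,0.044, 0,0,0,0,0.043, 0,0,0,0,0.043, 0,0,0,0,0.042, 0,0,0,0,0.042]'; python3 m2.py in2
```

```text
time_s: 19.55
eef_pos: [0.5458, 0.0572, 0.1273]
eef_rot: [3.141, -0.063, 0.0]
contact_force: [0.0, -0.7, 0.6]
finger_gap: 0.042
finger_force: 4.5
phase 27.0
orange top [258 131  10  10  48] [0.7742 0.0134] 2.77 r 0.0866 -25.8
orange scene [182 187  13   8  78] [ 0.6614 -0.138 ] 1.97 r 0.1924 -100.4
orange scene [248 202  17  15 161] [0.565  0.0542] 0.66 r 0.1312 178.7
tool shift [-0.0004  0.      0.0002] n rows>= 0.00680451355211728 yaw y -92.28 turn 0.018723940122242766
pos [0.5457 0.0573 0.1272] F [-0.4 -0.4 -0.3] gap 0.0423 4.5 t 19.65 q [-0.63  0.76  0.66  2.16 -0.97  0.54 -0.84]
```

```bash
python3 -m handwheel '[0,0,0,0,0.0415, 0,0,0,0,0.0415, -0.001,0,0,0,0.0415, -0.002,0,0,0,0.0415, -0.002,0,0,0,0.0415, -0.002,0,0,0,0.0415, -0.002,0,0,0,0.0415, -0.001,0,0,0,0.0415, 0,0,0,0,0.0415, 0,0,0,0,0.0415]'; python3 m2.py p1
```

```text
time_s: 20.9
eef_pos: [0.5356, 0.0577, 0.1273]
eef_rot: [-3.141, 0.062, 0.001]
contact_force: [-2.0, 0.1, 0.4]
finger_gap: 0.0423
finger_force: 9.5
phase 27.0
orange top [258 131  10  10  48] [0.7742 0.0134] 2.77 r 0.0866 -25.8
orange scene [182 187  13   8  77] [ 0.6621 -0.1383] 2.01 r 0.1925 -100.2
orange scene [251 201  17  15 182] [0.5566 0.0549] 0.46 r 0.1396 178.5
tool shift [0.0098 0.0001 0.0002] n rows>= 0.1568696591328245 yaw y -92.28 turn 0.021439788218913236
pos [0.5355 0.0577 0.1272] F [-1.2 -0.7  1.8] gap 0.0415 9.6 t 21.0 q [-0.63  0.75  0.64  2.18 -0.97  0.52 -0.83]
```

```bash
python3 -m handwheel '[-0.0015,0,0,0,0.0415, -0.0025,0,0,0,0.0415, -0.0025,0,0,0,0.0415, -0.0025,0,0,0,0.0415, -0.0025,0,0,0,0.0415, -0.0025,0,0,0,0.0415, -0.0025,0,0,0,0.0415, -0.0025,0,0,0,0.0415, -0.001,0,0,0,0.0415, 0,0,0,0,0.0415]' && python3 -m handwheel '[0,0,0,0,0.043, 0,0,0,0,0.048, 0,0,0,0,0.06, 0,0,0,0,0.06, 0.005,0,0,0,0.06, 0.005,0,0,0,0.06, 0.005,0,0,0,0.06, 0.004,0,0,0,0.06, 0,0,0,0,0.06, 0,0,0,0,0.06]'; python3 m2.py p2
```

```text
time_s: 22.25
eef_pos: [0.5155, 0.0585, 0.1272]
eef_rot: [-3.141, 0.063, 0.001]
contact_force: [-0.8, -0.1, 0.3]
finger_gap: 0.0423
finger_force: 9.5
time_s: 23.5
eef_pos: [0.5346, 0.0577, 0.1272]
eef_rot: [3.141, -0.063, -0.0]
contact_force: [-0.8, -0.2, -0.0]
finger_gap: 0.06
finger_force: 0.0
phase 27.0
orange top [258 133   9   8  45] [0.7699 0.0184] 3.02 r 0.0806 -24.0
orange scene [182 187  13   8  78] [ 0.6667 -0.1218] 2.04 r 0.1755 -99.7
orange scene [257 199  13  15 128] [0.5358 0.0534] 1.02 r 0.1605 179.2
tool shift [0.0108 0.     0.0002] n rows>= 0.1720236010807019 yaw y -92.28 turn 0.01829953845702903
pos [0.5346 0.0577 0.1272] F [0.1 0.5 0.3] gap 0.0605 0.0 t 23.6 q [-0.62  0.75  0.63  2.19 -0.96  0.51 -0.84]
```

View pics/p2.png

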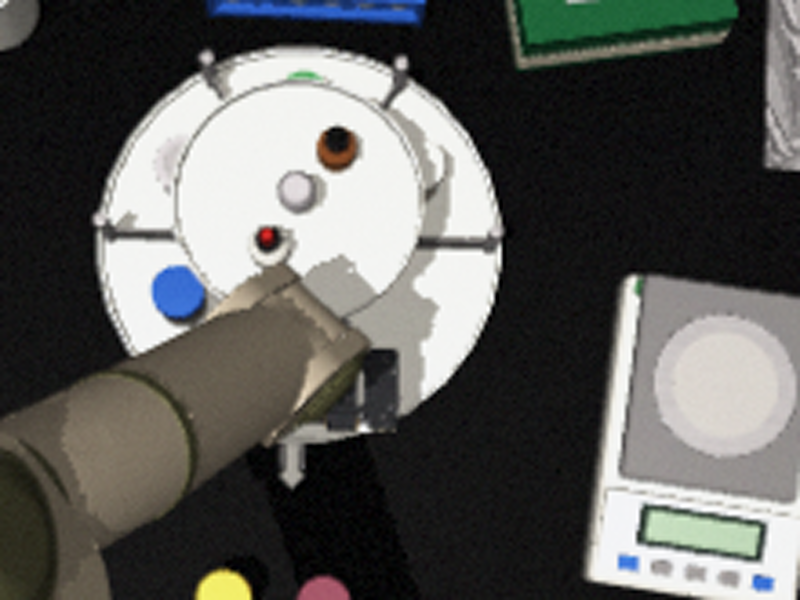

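```bash
python3 -m handwheel '[0,0,0,0,0.053, 0,0,0,0,0.045, 0,0,0,0,0.04, 0,0,0,0,0.04, 0,0,0,0,0.04, 0,0,0,0,0.04, 0,0,-0.004,0,0.04, 0,0,-0.01,0,0.04, 0,0,-0.01,0,0.04, 0,0,0,0,0.04]'; python3 - <<'E'
from h import *
im=env.capture("top");g=cv2.GaussianBlur(im,(3,3),0).astype(int).mean(2)
print(g[201,330:405:3].round(),g[180:225:3,369].round())
bw=((g>175)&(g<225)).astype(np.uint8);bw[:,:340]=0;bw[:170]=0;bw[232:]=0;bw[:,397:]=0
n,lab,st,ce=cv2.connectedComponentsWithStats(bw);k=lab[201,369];print(k,st[k])
cn=max(cv2.findContours((lab==k).astype(np.uint8),0,1)[0],key=cv2.contourArea);e=cv2.fitEllipse(cn);print(e,at("top",e[0][::-1],.082))
best=min(((fit([("top",(lab==k).astype(float))],(.539,-.35),[(.068,.078,.082)]))),key=lambda v:0) if k else None;print(best)
go(.539,-.350,.30,-92)
E
```

```text
time_s: 24.85
eef_pos: [0.5351, 0.0579, 0.1522]
eef_rot: [-3.141, 0.062, -0.003]
contact_force: [-0.4, -1.0, -0.7]
finger_gap: 0.0499
finger_force: 30.0
[ 16.  18.  58. 222. 200. 145. 147. 202. 204. 213. 213. 213. 213. 213.
 212. 212. 213. 213. 198. 194. 140. 223.  29.  15.  14.] [144. 195. 204. 212. 211. 212. 212. 213. 213. 213. 213. 212. 204. 190.
 146.]
3 [ 350  182   39   39 1163]
((368.8066711425781, 200.6512451171875), (36.99045944213867, 38.22329330444336), 124.63876342773438) [ 0.5399047  -0.34857568  0.082     ]
[ 0.54036008 -0.34890405]
tool shift [ 0.0203  0.4074 -0.1483] n rows>= 6.518561835358043 yaw y -92.26 turn -0.2562593664148096
pos [0.5349 0.0579 0.1518] F [-0.5  1.  -0.7] gap 0.0497 30.0 t 24.9 q [-0.66  0.72  0.69  2.18 -0.91  0.56 -0.89]
```

```bash
python3 -m handwheel '[0,0,-0.02,0,0.04, 0,0,-0.03,0,0.04, 0,0,-0.03,0,0.04, 0,0,-0.03,0,0.04, 0,0.01,0,0,0.04, 0,0.02,0,0,0.04, 0,0.03,0,0,0.04, 0,0.035,0,0,0.04, 0,0.035,0,0,0.04, 0,0.035,0,0,0.04]' && python3 -m handwheel '[0,0.035,0,0,0.04, 0.003,0.035,0,0,0.04, 0.004,0.035,0,0,0.04, 0.004,0.035,0,0,0.04, 0.004,0.035,0,0,0.04, 0.004,0.03,0,0,0.04, 0.002,0.02,0,0,0.04, 0,0.012,0,0,0.04, 0,0.005,0,0,0.04, 0,0,0,0,0.04]'; python3 -c "
from h import *
go(.540,-.349,.186)"
```

```text
time_s: 26.15
eef_pos: [0.5275, -0.1085, 0.2601]
eef_rot: [-3.141, 0.063, 0.002]
contact_force: [0.8, -0.6, -1.7]
finger_gap: 0.0498
finger_force: 30.0
time_s: 27.4
eef_pos: [0.5396, -0.3493, 0.2611]
eef_rot: [-3.14, 0.062, 0.0]
contact_force: [0.5, -0.7, -0.5]
finger_gap: 0.0497
finger_force: 30.0
tool shift [ 0.0004 -0.0003  0.0751] n rows>= 1.2010197479485591 yaw y -92.26 turn None
pos [ 0.5396 -0.3493  0.2611] F [ 0.5 -0.7 -0.5] gap 0.0497 30.0 t 27.4 q [-0.01  0.68  0.81  1.87 -0.63  0.87 -0.5 ]
```

```bash
python3 -m handwheel '[0,0,0.015,0,0.04, 0,0,0.015,0,0.04, 0,0,0.015,0,0.04, 0,0,0.01,0,0.04, 0,0,0.008,0,0.04, 0,0,0.005,0,0.04, 0,0,0.003,0,0.04, 0,0,0.001,0,0.04, 0,0,0,0,0.04, 0,0,0,0,0.04]' && python3 -m handwheel '[0,0,0.001,0,0.04, 0,0,0,0,0.04, 0,0,0.001,0,0.04, 0,0,0,0,0.04, 0,0,0.0005,0,0.04, 0,0,0,0,0.04, 0,0,0,0,0.04, 0,0,0,0,0.04, 0,0,0,0,0.04, 0,0,0,0,0.04]'; python3 -c "
from h import *
go(.540,-.349,.186)
sc=env.capture('scene');cv2.imwrite('pics/pan1.png',cv2.resize(sc[100:220,120:280,::-1],(800,600),interpolation=cv2.INTER_CUBIC))"
```

```text
time_s: 28.65
eef_pos: [0.5396, -0.3498, 0.1895]
eef_rot: [3.141, -0.062, 0.001]
contact_force: [-0.6, -0.2, -1.3]
finger_gap: 0.0497
finger_force: 30.0
time_s: 29.9
eef_pos: [0.5395, -0.3498, 0.1867]
eef_rot: [-3.141, 0.062, -0.0]
contact_force: [-0.2, -0.9, -1.3]
finger_gap: 0.0498
finger_force: 30.0
tool shift [ 0.0004 -0.0008  0.0007] n rows>= 0.012330781567561509 yaw y -92.28 turn None
pos [ 0.5395 -0.3498  0.1867] F [-0.2 -0.9 -1.3] gap 0.0498 30.0 t 29.9 q [ 0.05  0.76  0.72  1.92 -0.72  0.75 -0.42]
```

View pics/pan1.png

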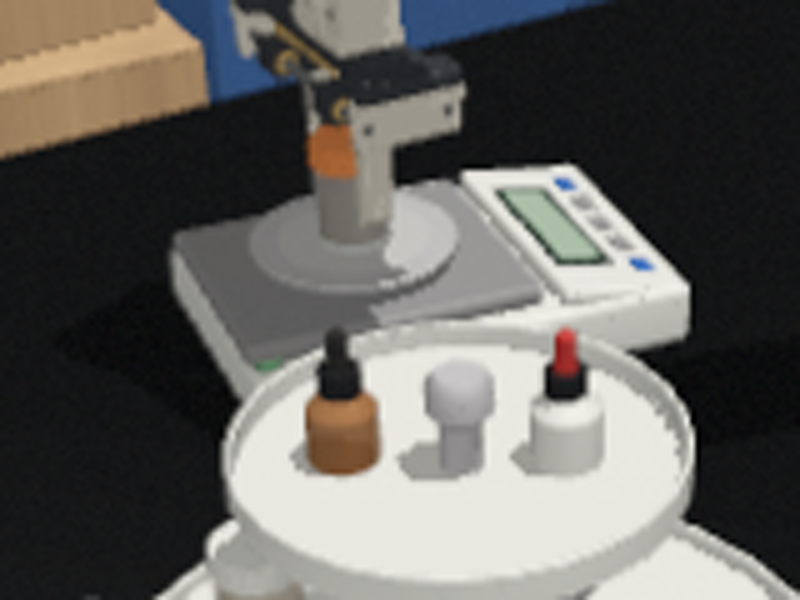

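The jar hangs upright over the middle of the pan, just above it. I'll lower in half-millimetre steps until it touches.

```bash
python3 -m handwheel '[0,0,0.0005,0,0.04, 0,0,0,0,0.04, 0,0,0.0005,0,0.04, 0,0,0,0,0.04, 0,0,0.0005,0,0.04, 0,0,0,0,0.04, 0,0,0,0,0.04, 0,0,0,0,0.04, 0,0,0,0,0.04, 0,0,0,0,0.04]'; python3 -c "
from h import *
go(.540,-.349,.185)"
```

```text
time_s: 31.2
eef_pos: [0.5395, -0.3498, 0.1853]
eef_rot: [3.141, -0.063, 0.0]
contact_force: [-1.0, 1.0, 2.0]
finger_gap: 0.0496
finger_force: 30.0
tool shift [ 0.0004 -0.0009  0.0003] n rows>= 0.013757260111987208 yaw y -92.28 turn None
pos [ 0.5395 -0.3498  0.1853] F [-1.  1.  2.] gap 0.0496 30.0 t 31.2 q [ 0.05  0.76  0.71  1.92 -0.73  0.74 -0.42]
```

Force rose from -1.3 to +2, so it is touching. One more half millimetre, then open slowly and rise.

```bash
python3 -m handwheel '[0,0,0.0004,0,0.04, 0,0,0,0,0.048, 0,0,0,0,0.05, 0,0,0,0,0.053, 0,0,0,0,0.06, 0,0,0,0,0.07, 0,0,0,0,0.07, 0,0,0,0,0.07, 0,0,-0.01,0,0.07, 0,0,-0.03,0,0.07]' && python3 -m handwheel '[0,0,-0.05,0,0.07, 0,0,-0.06,0,0.07, 0,0,-0.06,0,0.07, 0,0.04,0,0,0.07, 0,0.06,0,0,0.07, 0,0.06,0,0,0.07, 0,0.05,0,0,0.07, 0,0.03,0,0,0.07, 0,0,0,0,0.07, 0,0,0,0,0.07]'; python3 - <<'E'
from h import *
im=env.capture("top");sc=env.capture("scene")
for cam,I in(("top",im),("scene",sc)):
    H=cv2.cvtColor(I,cv2.COLOR_RGB2HSV);m=((H[...,0]>=4)&(H[...,0]<=18)&(H[...,1]>140)&(H[...,2]>60)).astype(np.uint8)
    n,lab,st,ce=cv2.connectedComponentsWithStats(m)
    for k in range(1,n):
        X=at(cam,ce[k][::-1],.15)
        if st[k][4]>15 and np.hypot(*(X[:2]-(.54,-.349)))<.1: print(cam,st[k],fit([(cam,(lab==k).astype(float))],X[:2],[(.025,.135,.152)]))
print(phase(im,(.6962,.0512))[0])
tp=cv2.resize(im[95:260,170:390,::-1],(400,300),interpolation=cv2.INTER_CUBIC);s2=cv2.resize(sc[100:310,110:390,::-1],(400,300),interpolation=cv2.INTER_CUBIC)
cv2.imwrite("pics/end.png",np.hstack([tp,s2]));go(.54,-.349,.4)
E
```

```text
time_s: 32.45
eef_pos: [0.5391, -0.3494, 0.2247]
eef_rot: [-3.14, 0.063, 0.003]
contact_force: [0.3, 0.2, 0.3]
finger_gap: 0.0699
finger_force: 0.0
time_s: 33.7
eef_pos: [0.5301, -0.5889, 0.3951]
eef_rot: [-3.141, 0.062, -0.0]
contact_force: [0.3, -0.4, 0.8]
finger_gap: 0.0702
finger_force: 0.0
scene [181 124  17  12 166] (array([ 0.53928382, -0.35581646]), np.float64(0.08736120954405857))
27.5
tool shift [ 0.     -0.2394 -0.0046] n rows>= 3.8302079176241106 yaw y -92.19 turn None
pos [ 0.5308 -0.5882  0.3953] F [-0.3 -0.9  0.6] gap 0.0702 0.0 t 33.8 q [ 0.35  0.74  0.84  1.35 -0.55  1.29 -0.4 ]
```

View pics/end.png

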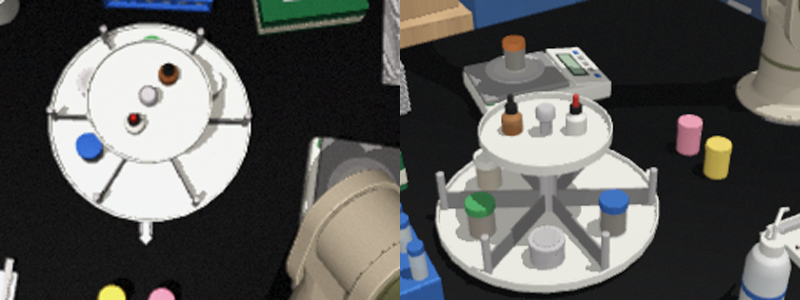

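The picture shows the jar upright on the pan, within a few millimetres of its centre. The other jars, the tin and both bottles are in their places, and the arm is clear.

```bash
python3 -c "
from station import env
print(env.hand_in())"
```

```text
the job is handed in; nothing more can be done
None
```

The job is handed in at about 34 s: the carousel was turned about 137° to bring the orange-lidded jar over the pointer, and the jar now stands upright within a few mm of the centre of the balance pan, with nothing else visibly disturbed.

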